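# Find the pitch of a drive screw with comb leaves

## Task

Find out which of the three comb leaves in the rack matches the thread of the sloping drive screw in front of the robot: set leaves against the thread between the guide cheeks, middle of the leaf at the middle of the screw, with the row of teeth lying along the screw. Press the leaf that goes fully home into the thread before letting go of it and leave it seated there, with the two other leaves standing in slots of the rack. Do not disturb the bottles, the microplate or the mouse.

Things in the scene. Friction and masses are not known exactly. Their poses are not given: they have to be found in the camera images.
- leaf_a_mid (a point): aluminium comb leaf, green grip tab, 9 teeth at 11 mm pitch. 116 mm long (x, along the teeth), 10 mm thick (y), 75 mm high (z, teeth to tab), 0.1 kg, works either way round. Above the tooth tips: 90-degree V teeth 0 to 5.3 mm, blade to 30 mm, tab (36 mm long, 14 mm thick, mid-length) 30 to 75 mm. This point: its middle, 37.5 mm above the tips; the middle tooth is right below it.
- leaf_b_mid (a point): comb leaf like leaf_a in all sizes, but with an orange grip tab and 7 teeth at 14 mm pitch; this point is its middle, 37.5 mm above the tooth tips
- leaf_c_mid (a point): comb leaf like leaf_a in all sizes, but with a red grip tab and 7 teeth at 17 mm pitch; this point is its middle, 37.5 mm above the tooth tips
- seat: the screw's measuring place: the thread is steel, fixed, crests 36.6 mm across, V grooves 5.3 mm deep, sloping 30 degrees. Origin: bottom of the middle groove on the upper side, 105 mm above the bench. x: along the screw, uphill (away from the robot); z: square to it, up. The matching leaf sinks until its tips are at z = 0 (its middle at 37.5 mm); other leaves stay 3 to 5 mm higher.
- stand: fixed screw stand, 210 x 84 mm, up to 175 mm high, origin under its centre. It carries one of three screws of 11, 14 or 17 mm pitch: which is not told. The two others are parked far left, not used. Black guide cheeks, in seat's frame: at x = -46 and 46 mm, 12 mm long, slot 14 mm wide (y -7 to 7), z 8 to 34.5 mm, rounded mouths.
- rack: fixed grey rack 150 x 205 mm, 40 mm high; origin under its centre, z up. Three slots along x at y = -68, 0, 68 mm; leaves stand there in random order, end teeth on two ledges (z = 40 mm), middles at x = 0. Blue cheeks at x = -46 and 46 mm (14 mm long, slot 14 mm wide, rounded mouths, tops at z = 66.5 mm); end stops at x = -70 and 70 mm, to z = 52 mm.
- bottle_red: bystander: white bottle with red cap, 60 mm across, 125 mm high, origin at the centre of its underside
- bottle_green: bystander: white bottle with green cap, 64 mm across, 140 mm high, origin at the centre of its underside
- microplate: bystander: white well plate 86 x 128 mm, 15 mm high, lying flat, origin at the centre of its underside
- mouse: bystander: black computer mouse 100 x 58 mm, 33 mm high, origin at the centre of its underside

How it is judged:
On the way:
1. the matching leaf is fully home in the thread while still held by the fingers (((x of leaf_a_mid in the frame of seat between -0.022 and 0.022 m and y of leaf_a_mid in the frame of seat between -0.01 and 0.01 m and z of leaf_a_mid in the frame of seat between 0.03 and 0.0395 m and angle between the x axis of leaf_a_mid and the x axis of seat, either way round below 0.06 rad and contact force between the fingers and leaf_a above 1 N) or (x of leaf_b_mid in the frame of seat between -0.022 and 0.022 m and y of leaf_b_mid in the frame of seat between -0.01 and 0.01 m and z of leaf_b_mid in the frame of seat between 0.03 and 0.0395 m and angle between the x axis of leaf_b_mid and the x axis of seat, either way round below 0.06 rad and contact force between the fingers and leaf_b above 1 N) or (x of leaf_c_mid in the frame of seat between -0.022 and 0.022 m and y of leaf_c_mid in the frame of seat between -0.01 and 0.01 m and z of leaf_c_mid in the frame of seat between 0.03 and 0.0395 m and angle between the x axis of leaf_c_mid and the x axis of seat, either way round below 0.06 rad and contact force between the fingers and leaf_c above 1 N))), for 0.2 s.
At the end, for the whole second after the job is handed in: The matching leaf rests released in the thread of the near screw: tips within 2 mm of the groove bottoms, along the screw within 0.06 rad, middle within 22 mm along and 10 mm across. The others stand in rack slots: tilt under 0.25 rad, within 20 mm along, 12 mm across, 4 mm up (((x of leaf_a_mid in the frame of seat between -0.022 and 0.022 m and y of leaf_a_mid in the frame of seat between -0.01 and 0.01 m and z of leaf_a_mid in the frame of seat between 0.03 and 0.0395 m and angle between the x axis of leaf_a_mid and the x axis of seat, either way round below 0.06 rad and linear speed of leaf_a below 0.01 m/s and (x of leaf_b_mid in the frame of rack between -0.02 and 0.02 m and z of leaf_b_mid in the frame of rack between 0.07 and 0.0815 m and angle between leaf_b_mid's own z axis and vertical below 0.25 rad and (y of leaf_b_mid in the frame of rack between -0.08 and -0.056 m or y of leaf_b_mid in the frame of rack between -0.012 and 0.012 m or y of leaf_b_mid in the frame of rack between 0.056 and 0.08 m)) and (x of leaf_c_mid in the frame of rack between -0.02 and 0.02 m and z of leaf_c_mid in the frame of rack between 0.07 and 0.0815 m and angle between leaf_c_mid's own z axis and vertical below 0.25 rad and (y of leaf_c_mid in the frame of rack between -0.08 and -0.056 m or y of leaf_c_mid in the frame of rack between -0.012 and 0.012 m or y of leaf_c_mid in the frame of rack between 0.056 and 0.08 m))) or (x of leaf_b_mid in the frame of seat between -0.022 and 0.022 m and y of leaf_b_mid in the frame of seat between -0.01 and 0.01 m and z of leaf_b_mid in the frame of seat between 0.03 and 0.0395 m and angle between the x axis of leaf_b_mid and the x axis of seat, either way round below 0.06 rad and linear speed of leaf_b below 0.01 m/s and (x of leaf_a_mid in the frame of rack between -0.02 and 0.02 m and z of leaf_a_mid in the frame of rack between 0.07 and 0.0815 m and angle between leaf_a_mid's own z axis and vertical below 0.25 rad and (y of leaf_a_mid in the frame of rack between -0.08 and -0.056 m or y of leaf_a_mid in the frame of rack between -0.012 and 0.012 m or y of leaf_a_mid in the frame of rack between 0.056 and 0.08 m)) and (x of leaf_c_mid in the frame of rack between -0.02 and 0.02 m and z of leaf_c_mid in the frame of rack between 0.07 and 0.0815 m and angle between leaf_c_mid's own z axis and vertical below 0.25 rad and (y of leaf_c_mid in the frame of rack between -0.08 and -0.056 m or y of leaf_c_mid in the frame of rack between -0.012 and 0.012 m or y of leaf_c_mid in the frame of rack between 0.056 and 0.08 m))) or (x of leaf_c_mid in the frame of seat between -0.022 and 0.022 m and y of leaf_c_mid in the frame of seat between -0.01 and 0.01 m and z of leaf_c_mid in the frame of seat between 0.03 and 0.0395 m and angle between the x axis of leaf_c_mid and the x axis of seat, either way round below 0.06 rad and linear speed of leaf_c below 0.01 m/s and (x of leaf_a_mid in the frame of rack between -0.02 and 0.02 m and z of leaf_a_mid in the frame of rack between 0.07 and 0.0815 m and angle between leaf_a_mid's own z axis and vertical below 0.25 rad and (y of leaf_a_mid in the frame of rack between -0.08 and -0.056 m or y of leaf_a_mid in the frame of rack between -0.012 and 0.012 m or y of leaf_a_mid in the frame of rack between 0.056 and 0.08 m)) and (x of leaf_b_mid in the frame of rack between -0.02 and 0.02 m and z of leaf_b_mid in the frame of rack between 0.07 and 0.0815 m and angle between leaf_b_mid's own z axis and vertical below 0.25 rad and (y of leaf_b_mid in the frame of rack between -0.08 and -0.056 m or y of leaf_b_mid in the frame of rack between -0.012 and 0.012 m or y of leaf_b_mid in the frame of rack between 0.056 and 0.08 m))))); the robot touches nothing.
It fails at once if a bottle, the microplate or the mouse is moved by more than 25 mm or tipped over (distance of any of bottle_red, bottle_green, microplate, mouse from where it was at the start of the episode above 0.025 m or angle between any of bottle_red, bottle_green, microplate, mouse's own z axis and vertical above 0.4 rad).
It also fails if it takes over 72 s, if anything falls off the work surface, if the arm or the gripper's body presses on something with over 40 N, if the wrist force passes 120 N, or if a joint passes its speed limit or range.

## Robot

A 6-joint arm with a two-finger parallel gripper is mounted at the origin on the work surface. World frame = base frame: x ahead of the robot, y to its left, z up, the work surface at z = 0. Lengths are in m, angles in rad, forces in N, time in s.
With the tool pointing down it reaches from about 0.4 to 0.825 m from the base axis. Payload 7 kg.
Tool frame: the origin (TCP) lies midway between the tips of the shut fingers; the grasp point (between the pads) lies 19 mm behind it; z points along the fingers, x is the direction in which the jaws open and shut, and the axes are right-handed (so a half turn about z gives the same grasp; the last joint's range is limited). The gripper opens to 88 mm and grips with 3 to 60 N. Pads are 19 mm wide; open, the fingers measure 130 mm over their backs; the gripper's body (78 mm by 193 mm) begins 47 mm behind the grasp point.
Start: joints at [-1.04, 0.359, 0.012, 0, -1.224, -0.288], TCP at [0.162, -0.655, 0.227] pointing down, gripper open.
Joint ranges: [-3.07, 3.07], [-1.43, 2.12], [-1.02, 1.25], [-3.03, 1.67], [-3.05, -0], [-3.03, 3.03]. Speed limits (rad/s): [2.39, 2.39, 3.01, 3.14, 3.14, 3.14].

## Interface

Orientations are given as [roll, pitch, yaw] about the fixed x, y, z axes, in that order (R = Rz(yaw) Ry(pitch) Rx(roll)).
In Python, from station import arm, viewer, ticket gives the robot as it stands. The module is installed in compiled form; this text tells all that it offers.
- The arm moves only by the tool step_arm, never from a script. Its argument "targets" is a list of rows, each a list of 3 entries, a list of its own where there are three numbers: the shift along the tool's x, y, z in m, then the turn, a rotation vector about the tool's x, y, z in degrees, then the opening, from -1 (shut) to 1 (fully open), so that 0 is half open. A call has exactly 8 rows; each row shifts and turns the commanded pose from where the row before left it, along the tool's axes as they then stand; what a row does not reach is not made up. A row lasts 1/10 s, in which the tool goes at most 50 mm and 8.59 degrees, less where a joint would pass 70% of its speed; a pose out of reach is approached as far as the arm can. A call is refused whole if a number of a shift passes 0.05 or a number of a turn 8.59, either way. A call with a gripper value outside its range is refused whole. The fingers move at their own pace and stop on an object; "grip_force" is the grip in N (left out, the last holds). Time passes only in rows, so rows that do not move let the fingers close, or fill a call up. It gives the time, the measured TCP pose, the force and the opening at its end, in the units of the state.
- arm.get_state(): the state, without advancing time (a new reading comes with each control period).
- viewer.grab_frame(name): name is "scene" or "top" or "wrist"; returns (picture, depth): 400x640x3 uint8, red, green, blue; 400x640 float32, m along the optical axis (not along the pixel's ray), 0 where there is no reading.
- viewer.calibration(name): a dict with "fov_y" (degrees; the focal length in pixels is half the picture's height over the tangent of half this angle, whatever the lens; pixels are square), "cx", "cy" (the principal point, pixels), "distortion" ([k1, k2, p1, p2, k3] as OpenCV has them; the pictures are not rectified), "world_to_cam" (4x4, takes a point from world to camera coordinates); the wrist camera has in their place "tool_from_camera" (4x4, takes a point from camera to tool coordinates, whose origin is the TCP and whose axes are the tool frame's). Camera axes: x right, y up, looking along -z (the intrinsics and any distortion apply to the point x, -y, -z); pixel columns grow to the right and rows downward; lengths in m; the calibration is good to about 2 mm. A picture is of the moment at which its call begins: read the wrist's pose just before it. calibration takes no time and is no camera call.
- ticket.job_done(): hands the job in, once; it reports no verdict.
The state is a dict: "t": time; "q": joint angles; "qd": joint speeds; "joint_efforts": joint torques, N m; "eef_pos": TCP position; "ee_rot": TCP orientation; "force": force on the tool from outside, world axes, zero at the start; "moment": the same for the moment, N m; "width": finger opening in m.
Only numpy, scipy, OpenCV 4.12 (cv2) and the standard library are available. Lean on these libraries where they do the work, as an engineer would, in place of code of your own. Each camera call takes 0.05 s, during which the arm holds its last target.

## Working session

There is one attempt and no reset: what is moved stays moved. The work goes in short steps, Python scripts to look and compute and a tool call to move; the robot and the scene stay as the last step left them, time stands still between calls to the robot, and variables do not carry over. Pictures are saved under pics/ and viewed, and the job is handed in when it is done.

Besides the shell and the picture viewer there is one more tool, called after "Call:" as name(argument=value, ...) on one line, values as JSON. step_arm: Moves the arm, as the interface text tells. Its arguments: {"type":"object","properties":{"targets":{"type":"array"},"grip_force":{"type":"number"}},"required":["targets"]}

```bash
mkdir -p pics; ls; python3 - <<'E'
from station import arm, viewer
import cv2, numpy as np
s=arm.get_state(); print(s)
for n in ("scene","top","wrist"):
    p,d=viewer.grab_frame(n); cv2.imwrite(f"pics/{n}0.png",p[:,:,::-1]); np.save(f"pics/{n}0.npy",d)
    c=viewer.calibration(n); print(n,{k:(np.round(v,4).tolist()) for k,v in c.items()})
E
```

```text
pics
{'t': 0.0, 'q': array([-1.03987326e+00,  3.59377610e-01,  1.10574807e-02, -3.19963533e-04,
       -1.22413885e+00, -2.88072448e-01]), 'qd': array([ 0.00117686, -0.00130632, -0.00123949, -0.00106029,  0.00061896,
        0.00116282]), 'joint_efforts': array([ 1.03608563e-03, -5.82722104e+01,  2.93054903e+01,  6.99698836e+00,
        7.00484510e-03, -2.01254147e-04]), 'eef_pos': array([ 0.16213845, -0.65472123,  0.22563355]), 'ee_rot': array([-3.14140864e+00, -1.67959591e-03,  1.81353783e+00]), 'force': array([ 0.15738551, -0.28741927,  0.5041514 ]), 'moment': array([ 0.0098161 , -0.02295026, -0.01645729]), 'width': 0.08764353023548288}
scene {'fov_y': 56.2214, 'cx': 317.7267, 'cy': 201.6142, 'distortion': [-0.0678, 0.0, 0.0, 0.0, 0.0], 'world_to_cam': [[0.9023, 0.4308, -0.0157, -0.5455], [-0.353, 0.7593, 0.5466, 0.1206], [0.2474, -0.4877, 0.8372, -0.9199], [0.0, 0.0, 0.0, 1.0]]}
top {'fov_y': 54.3955, 'cx': 322.9475, 'cy': 199.1647, 'distortion': [-0.0943, 0.0, 0.0, 0.0, 0.0], 'world_to_cam': [[-0.015, -0.9999, 0.0066, 0.0585], [0.9966, -0.0144, 0.0807, -0.5725], [-0.0806, 0.0078, 0.9967, -0.9284], [0.0, 0.0, 0.0, 1.0]]}
wrist {'fov_y': 62.06, 'cx': 323.0295, 'cy': 200.4312, 'distortion': [-0.0393, 0.0, 0.0, 0.0, 0.0], 'tool_from_camera': [[1.0, -0.0001, 0.0005, -0.001], [0.0001, -0.959, -0.2835, -0.0768], [0.0005, 0.2835, -0.959, -0.1578], [0.0, 0.0, 0.0, 1.0]]}
```

View pics/scene0.png

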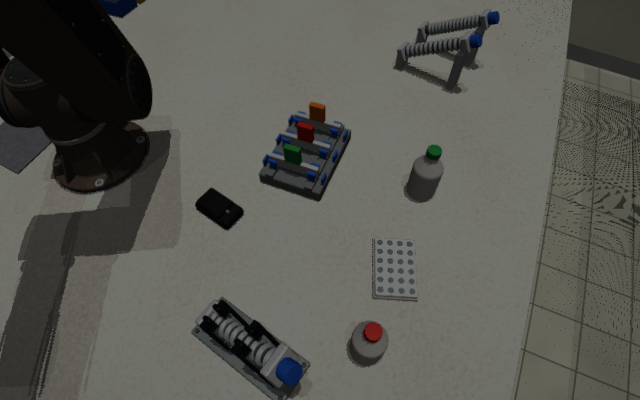

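View pics/top0.png

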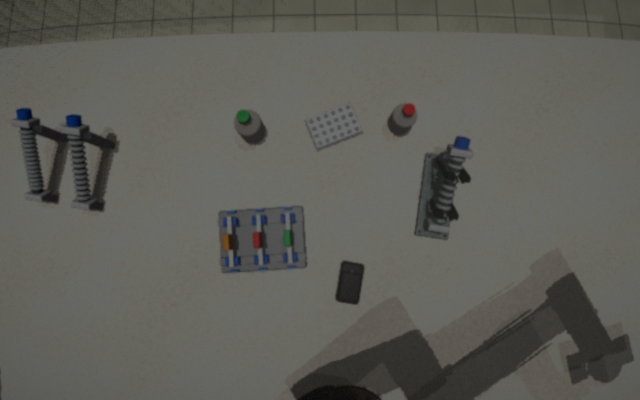

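View pics/wrist0.png

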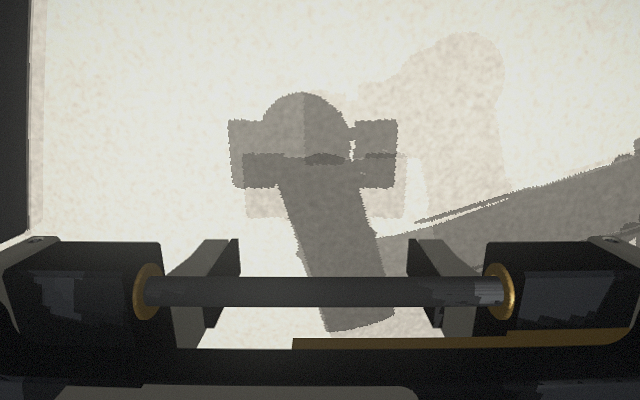

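The top view shows the rack with leaves orange, red and green at about (229,241), (258,240) and (288,238). The screw stand is at about (443,190), tilted away from the robot. Next I'll measure these with depth.

```bash
cat > h.py <<'E'
from station import arm, viewer
import cv2, numpy as np
from scipy.spatial.transform import Rotation as R
def K(c):
    f=200/np.tan(np.radians(c["fov_y"])/2); return np.array([[f,0,c["cx"]],[0,f,c["cy"]],[0,0,1]])
def tool(s=None):
    s=s or arm.get_state(); T=np.eye(4); T[:3,:3]=R.from_euler('xyz',s["ee_rot"]).as_matrix(); T[:3,3]=s["eef_pos"]; return T
def campose(n,T=None):
    c=viewer.calibration(n)
    return np.linalg.inv(np.array(c["world_to_cam"])) if n!="wrist" else (tool() if T is None else T)@np.array(c["tool_from_camera"])
def rays(n,uv,T=None):
    c=viewer.calibration(n); M=campose(n,T)
    x=cv2.undistortPoints(np.array(uv,float).reshape(-1,1,2),K(c),np.array(c["distortion"],float)).reshape(-1,2)
    d=np.c_[x[:,0],-x[:,1],-np.ones(len(x))]
    return M[:3,3],d@M[:3,:3].T
def onz(n,uv,z,T=None):
    o,d=rays(n,uv,T); return o+d*((z-o[2])/d[:,2])[:,None]
def cloud(n,d,T=None):
    v,u=np.mgrid[0:400,0:640]; o,r=rays(n,np.c_[u.ravel(),v.ravel()],T)
    P=(o+r*d.ravel()[:,None]).reshape(400,640,3); P[d<=0]=np.nan; return P
def proj(n,P,T=None):
    c=viewer.calibration(n); M=np.linalg.inv(campose(n,T)); p=np.atleast_2d(P)@M[:3,:3].T+M[:3,3]
    p=p*[1,-1,-1]; return cv2.projectPoints(p.reshape(-1,1,3),np.zeros(3),np.zeros(3),K(c),np.array(c["distortion"],float))[0].reshape(-1,2)
E
python3 - <<'E'
from h import *
for n in("top","scene"):
    d=np.load(f"pics/{n}0.npy"); p=cv2.imread(f"pics/{n}0.png"); P=cloud(n,d)
    h=cv2.cvtColor(p,cv2.COLOR_BGR2HSV)
    for nm,lo,hi in(("orange",8,18),("red",0,6),("green",50,75),("blue",105,125)):
        m=(h[...,0]>=lo)&(h[...,0]<=hi)&(h[...,1]>150)&(h[...,2]>50)
        k,l,st,ce=cv2.connectedComponentsWithStats(m.astype(np.uint8))
        for i in range(1,k):
            if st[i,4]>12:
                q=P[l==i]; print(n,nm,st[i,4],ce[i].round(),"med",np.nanmedian(q,0).round(3),"zmax",np.nanmax(q[:,2]).round(3))
for n,(x0,x1,y0,y1) in(("top",(400,490,120,260)),("scene",(180,330,285,400))):
    p=cv2.imread(f"pics/{n}0.png")[y0:y1,x0:x1]; cv2.imwrite(f"pics/{n}_z.png",cv2.resize(p,None,fx=4 if n=="top" else 5,fy=4 if n=="top" else 5,interpolation=2))
p=cv2.imread("pics/top0.png")[90:220,10:130]; cv2.imwrite("pics/park.png",cv2.resize(p,None,fx=4.5,fy=4.5,interpolation=2))
E
```

```text
top orange 93 [226. 242.] med [0.474 0.266 0.115] zmax 0.119
top red 95 [409. 109.] med [ 0.765 -0.145  0.126] zmax 0.129
top red 85 [256. 240.] med [0.478 0.199 0.115] zmax 0.118
top green 83 [242. 116.] med [0.75  0.225 0.141] zmax 0.144
top blue 102 [ 22. 114.] med [0.767 0.731 0.163] zmax 0.171
top blue 116 [ 72. 120.] med [0.745 0.603 0.162] zmax 0.17
top blue 105 [462. 143.] med [ 0.678 -0.248  0.163] zmax 0.171
top blue 13 [283. 218.] med [0.527 0.144 0.066] zmax 0.068
top blue 18 [292. 217.] med [0.529 0.123 0.067] zmax 0.07
top blue 14 [254. 220.] med [0.523 0.213 0.067] zmax 0.069
top blue 24 [263. 220.] med [0.524 0.19  0.066] zmax 0.069
top blue 14 [224. 222.] med [0.52  0.281 0.067] zmax 0.069
top blue 28 [234. 221.] med [0.521 0.258 0.067] zmax 0.068
top blue 25 [266. 258.] med [0.435 0.184 0.067] zmax 0.069
top blue 15 [285. 257.] med [0.437 0.14  0.066] zmax 0.069
top blue 16 [295. 257.] med [0.436 0.117 0.066] zmax 0.069
top blue 31 [236. 261.] med [0.429 0.253 0.066] zmax 0.071
top blue 16 [256. 260.] med [0.432 0.208 0.067] zmax 0.07
top blue 15 [227. 261.] med [0.
[... 496 characters left out ...]
  0.252 0.065] zmax 0.068
scene blue 28 [334. 130.] med [0.523 0.256 0.066] zmax 0.068
scene blue 17 [345. 133.] med [0.547 0.269 0.052] zmax 0.053
scene blue 30 [285. 139.] med [0.435 0.184 0.065] zmax 0.068
scene blue 31 [322. 150.] med [0.527 0.189 0.065] zmax 0.069
scene blue 15 [277. 152.] med [0.439 0.14  0.066] zmax 0.069
scene blue 16 [335. 154.] med [0.552 0.201 0.052] zmax 0.054
scene blue 48 [270. 160.] med [0.434 0.117 0.064] zmax 0.067
scene blue 17 [315. 164.] med [0.529 0.145 0.066] zmax 0.067
scene blue 34 [311. 173.] med [0.531 0.121 0.065] zmax 0.068
scene blue 20 [323. 176.] med [0.555 0.134 0.051] zmax 0.053
scene blue 534 [289. 371.] med [ 0.686 -0.254  0.16 ] zmax 0.171
```

View pics/top_z.png

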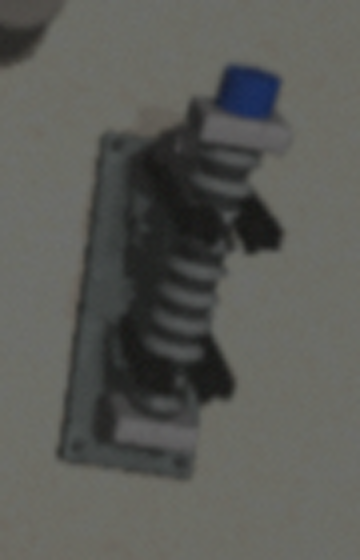

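View pics/park.png

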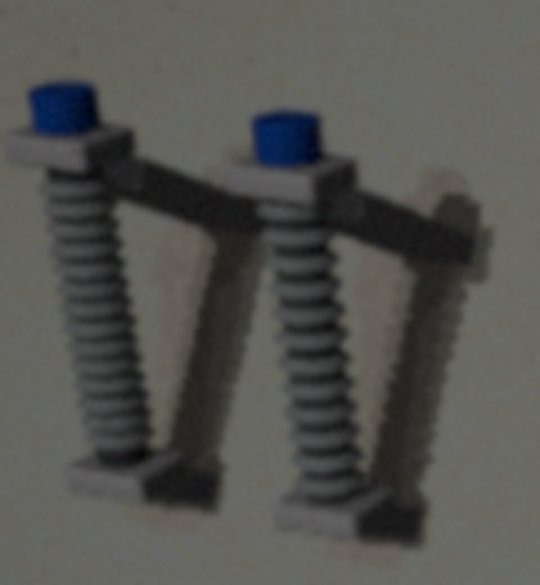

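View pics/scene_z.png

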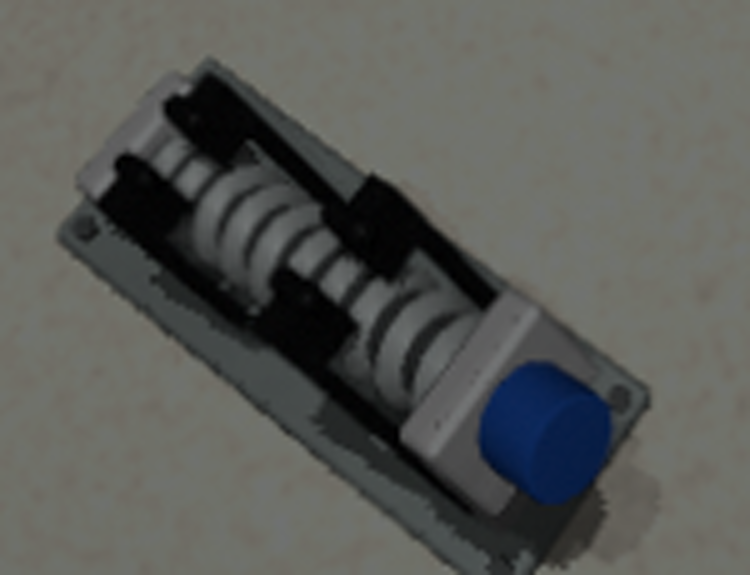

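```bash
python3 - <<'E'
from h import *
A=onz("top",[(428,153),(415,235),(447.5,239)],0.012); print(A.round(3)); print(np.linalg.norm(A[0]-A[1]),np.linalg.norm(A[2]-A[1]))
d=A[0]-A[1]; print("yaw",np.degrees(np.arctan2(d[1],d[0])), "centre",(A[0]+A[2])/2)
P=cloud("scene",np.load("pics/scene0.npy")); p=cv2.imread("pics/scene0.png").max(2)
for (u,v) in [(95,290)]: pass
# black cheeks
x=P[285:400,180:330]; m=(p[285:400,180:330]<28)&(x[...,2]>0.05)
k,l,st,ce=cv2.connectedComponentsWithStats(m.astype(np.uint8))
for i in range(1,k):
    if st[i,4]>25:
        q=x[l==i]; print(st[i,4],ce[i].round()+[180,285],np.nanmedian(q,0).round(3),np.nanmin(q,0).round(3),np.nanmax(q,0).round(3))
print(P[345:380:8,230:300:8,2].round(3))
E
```

```text
[[ 0.687 -0.217  0.012]
 [ 0.482 -0.176  0.012]
 [ 0.47  -0.258  0.012]]
0.2091213897557422 0.08240940526072685
yaw -11.13849634128295 centre [ 0.57878518 -0.23737539  0.012     ]
638 [244. 323.] [ 0.605 -0.218  0.115] [ 0.523 -0.235  0.052] [ 0.645 -0.2    0.162]
308 [212. 330.] [ 0.536 -0.248  0.099] [ 0.518 -0.259  0.05 ] [ 0.563 -0.233  0.116]
398 [246. 356.] [ 0.614 -0.261  0.145] [ 0.596 -0.275  0.061] [ 0.661 -0.245  0.163]
[[ 0.012  0.159  0.149  0.13   0.138  0.131  0.103  0.159 -0.001]
 [ 0.01   0.15   0.141  0.129  0.137  0.145  0.16   0.156  0.145]
 [ 0.012  0.012  0.134  0.111  0.136  0.156  0.16   0.163  0.162]
 [ 0.003  0.012  0.014  0.113  0.156  0.16   0.158  0.166  0.162]
 [-0.     0.     0.012  0.013  0.092  0.155  0.151  0.166  0.152]]
```

```bash
cat >> h.py <<'E'
def seatR(yaw,tilt=30):
    a=np.radians(yaw);t=np.radians(tilt)
    x=np.array([np.cos(t)*np.cos(a),np.cos(t)*np.sin(a),np.sin(t)]); y=np.array([-np.sin(a),np.cos(a),0]); return np.c_[x,y,np.cross(x,y)]
def toolR(S): # tool x=seat y, tool y=seat x, tool z=-seat z
    return np.c_[S[:,1],S[:,0],-S[:,2]]
def mk(Rm,p): T=np.eye(4);T[:3,:3]=Rm;T[:3,3]=p;return T
def plan(goals,T=None):
    """goals: list of (T,nrows). rows rounded, chained"""
    T=tool() if T is None else T.copy(); rows=[]
    for G,n in goals:
        for i in range(n,0,-1):
            s=np.round(T[:3,:3].T@(G[:3,3]-T[:3,3])/i,4); r=np.round(np.degrees(R.from_matrix(T[:3,:3].T@G[:3,:3]).as_rotvec())/i,1)
            T=T@mk(R.from_rotvec(np.radians(r)).as_matrix(),s); rows.append([s.tolist(),r.tolist()])
    for i,r in enumerate(rows): print(i,str(r).replace("-0.0,","0,").replace(" ",""), "!!" if max(map(abs,r[0]))>.05 or max(map(abs,r[1]))>8.5 else "")
    print("end",T[:3,3].round(4)); return T
E
python3 - <<'E'
from h import *
S=seatR(-11.1); seat=np.array([.585,-.238,.105])
G=mk(toolR(S),seat+.16*S[:,2]-.045*S[:,0]); print(G[:3,3])
plan([(G,16)])
E
```

```text
[ 0.46825449 -0.21509544  0.22106406]
0 [[0.0221,0.0252,0.0003],[-1.8,-0.4,1.5]] 
1 [[0.0227,0.0246,0.001],[-1.8,-0.4,1.5]] 
2 [[0.0234,0.0239,0.0015],[-1.9,-0.4,1.5]] 
3 [[0.024,0.0232,0.0022],[-1.8,-0.4,1.5]] 
4 [[0.0246,0.0225,0.0027],[-1.9,-0.4,1.5]] 
5 [[0.0252,0.0218,0.0033],[-1.8,-0.4,1.5]] 
6 [[0.0258,0.021,0.0038],[-1.9,-0.4,1.5]] 
7 [[0.0264,0.0202,0.0043],[-1.9,-0.4,1.5]] 
8 [[0.0269,0.0193,0.0047],[-1.8,-0.4,1.5]] 
9 [[0.0275,0.0185,0.0051],[-1.9,-0.4,1.6]] 
10 [[0.028,0.0175,0.0055],[-1.8,-0.4,1.5]] 
11 [[0.0285,0.0166,0.0059],[-1.9,-0.5,1.6]] 
12 [[0.029,0.0156,0.0062],[-1.8,-0.4,1.5]] 
13 [[0.0294,0.0146,0.0064],[-1.9,-0.5,1.6]] 
14 [[0.0299,0.0136,0.0067],[-1.8,-0.4,1.5]] 
15 [[0.0303,0.0126,0.0069],[-1.9,-0.5,1.6]] 
end [ 0.4683 -0.2151  0.221 ]
```

Call:
step_arm(targets=[[[0.0221, 0.0252, 0.0003], [-1.8, -0.4, 1.5], 0], [[0.0227, 0.0246, 0.001], [-1.8, -0.4, 1.5], 0], [[0.0234, 0.0239, 0.0015], [-1.9, -0.4, 1.5], 0], [[0.024, 0.0232, 0.0022], [-1.8, -0.4, 1.5], 0], [[0.0246, 0.0225, 0.0027], [-1.9, -0.4, 1.5], 0], [[0.0252, 0.0218, 0.0033], [-1.8, -0.4, 1.5], 0], [[0.0258, 0.021, 0.0038], [-1.9, -0.4, 1.5], 0], [[0.0264, 0.0202, 0.0043], [-1.9, -0.4, 1.5], 0]])

```text
t: 0.95
eef_pos: [0.3158, -0.4342, 0.2238]
ee_rot: [2.878, 0.028, 1.598]
force: [-0.3, -0.2, 1.0]
width: 0.0441
```

Call:
step_arm(targets=[[[0.0269, 0.0193, 0.0047], [-1.8, -0.4, 1.5], 0], [[0.0275, 0.0185, 0.0051], [-1.9, -0.4, 1.6], 0], [[0.028, 0.0175, 0.0055], [-1.8, -0.4, 1.5], 0], [[0.0285, 0.0166, 0.0059], [-1.9, -0.5, 1.6], 0], [[0.029, 0.0156, 0.0062], [-1.8, -0.4, 1.5], 0], [[0.0294, 0.0146, 0.0064], [-1.9, -0.5, 1.6], 0], [[0.0299, 0.0136, 0.0067], [-1.8, -0.4, 1.5], 0], [[0.0303, 0.0126, 0.0069], [-1.9, -0.5, 1.6], 0]])

```text
t: 1.75
eef_pos: [0.4657, -0.2195, 0.2219]
ee_rot: [2.62, 0.003, 1.38]
force: [-0.6, -2.3, 0.3]
width: 0.0437
```

```bash
python3 - <<'E'
from h import *
s=arm.get_state(); print(s['t'],s['eef_pos'],s['ee_rot'],s['q'].round(2),s['qd'].round(2),s['force'])
p,d=viewer.grab_frame("wrist"); s=arm.get_state();T=tool(s);print(s['eef_pos'])
np.savez("pics/w1.npz",p=p,d=d,T=T); cv2.imwrite("pics/w1.png",p[:,:,::-1])
E
```

```text
1.75 [ 0.46568185 -0.21947261  0.22191446] [2.62039658 0.00280882 1.3798761 ] [ 0.01 -0.2  -0.84  0.25 -0.43 -1.97] [ 0.77 -0.13 -0.76  1.41  0.73 -2.18] [-0.60123648 -2.26174827  0.26531748]
[ 0.46609504 -0.21792522  0.22121207]
```

View pics/w1.png

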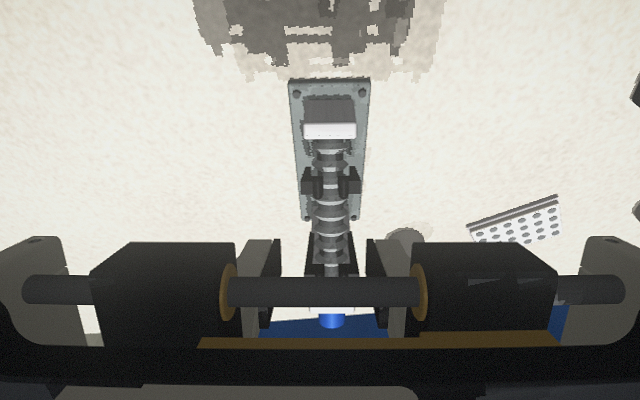

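The wrist view shows the screw running down the image: lower cheeks at about (330,183), upper cheeks hidden by the fingers near row 260, knob at the bottom. I'll shift 75 mm uphill to see all of it.

Call:
step_arm(targets=[[[0, 0.018, -0.005], [0, 0, 0], 0], [[0, 0.018, -0.005], [0, 0, 0], 0], [[0, 0.018, -0.005], [0, 0, 0], 0], [[0, 0.018, -0.005], [0, 0, 0], 0], [[0, 0.008, 0], [0, 0, 0], 0], [[0, 0, 0], [0, 0, 0], 0], [[0, 0, 0], [0, 0, 0], 0], [[0, 0, 0], [0, 0, 0], 0]])

```text
t: 2.6
eef_pos: [0.5223, -0.2326, 0.2774]
ee_rot: [2.624, 0.005, 1.379]
force: [0.3, 0.4, -0.5]
width: 0.0437
```

```bash
python3 - <<'E'
from h import *
s=arm.get_state();T=tool(s); p,d=viewer.grab_frame("wrist"); print(s['t'],s['eef_pos'],s['ee_rot'],arm.get_state()['eef_pos'])
np.savez("pics/w2.npz",p=p,d=d,T=T); cv2.imwrite("pics/w2.png",p[:,:,::-1])
cv2.imwrite("pics/w2z.png",cv2.resize(p[40:260,230:430,::-1],None,fx=2.7,fy=2.7,interpolation=2))
E
```

```text
2.6 [ 0.52231938 -0.23258045  0.27743869] [2.62443845 0.00460845 1.37923154] [ 0.52248016 -0.23257906  0.27766511]
```

View pics/w2z.png

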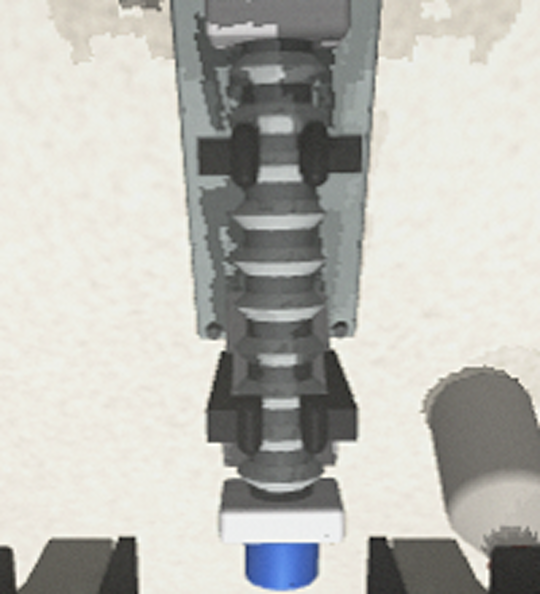

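```bash
python3 - <<'E'
from h import *
f=np.load("pics/w2.npz"); P=cloud("wrist",f["d"],f["T"]); br=f["p"].max(2)
S=seatR(-11.1); o=np.array([.585,-.238,.105])
Q=(P-o)@S; P_=P
# plate edges
m=(Q[...,2]>29)&False
c=(np.abs(Q[...,0])<75)&(np.abs(Q[...,1])<30)&(Q[...,2]>.028)&(Q[...,2]<.045)
k,l,st,ce=cv2.connectedComponentsWithStats(c.astype(np.uint8))
for i in range(1,k):
    if st[i,4]>20:
        q=Q[l==i]; print(st[i],np.percentile(q,[3,50,97],axis=0).round(4).tolist())
# crest profile
c=(np.abs(Q[...,1])<.004)&(np.abs(Q[...,2])<.02)&(np.abs(Q[...,0])<.1)
q=Q[c]; b=np.round(q[:,0]/.002)*.002
for x in np.unique(b): 
    print(x.round(3),len(q[b==x]),(1e3*np.median(q[b==x,2])).round(1),end=' | ')
E
```

```text
[303  85  23  25 406] [[-0.0585, -0.0255, 0.0306], [-0.05, -0.014, 0.0335], [-0.0415, -0.0069, 0.0369]]
[341  85  23  24 404] [[-0.0585, 0.0072, 0.0311], [-0.0503, 0.0146, 0.0336], [-0.0417, 0.0265, 0.0374]]
[307 187  21  22 335] [[0.033, -0.0236, 0.0304], [0.0416, -0.0121, 0.0332], [0.0495, -0.0045, 0.0369]]
[342 187  21  21 338] [[0.0326, 0.0099, 0.031], [0.041, 0.0173, 0.0334], [0.0493, 0.0289, 0.0372]]
-0.1 14 8.8 | -0.098 18 8.6 | -0.096 21 9.1 | -0.094 21 9.0 | -0.092 20 8.4 | -0.09 26 4.5 | -0.088 20 2.0 | -0.086 18 2.1 | -0.084 16 3.7 | -0.082 16 5.9 | -0.08 16 6.2 | -0.078 24 4.4 | -0.076 16 2.7 | -0.074 16 2.0 | -0.072 20 1.9 | -0.07 19 1.9 | -0.068 16 2.3 | -0.066 16 4.2 | -0.064 16 6.6 | -0.062 16 5.7 | -0.06 24 2.6 | -0.058 18 1.4 | -0.056 17 1.7 | -0.054 18 1.3 | -0.052 18 1.8 | -0.05 18 3.4 | -0.048 21 5.5 | -0.046 24 5.8 | -0.044 18 3.8 | -0.042 17 2.4 | -0.04 18 1.5 | -0.038 17 1.9 | -0.036 16 1.6 | -0.034 17 2.2 | -0.032 26 4.5 | -0.03 19 6.5 | -0.028 16 4.6 | -0.026 14 2.8 | -0.024 17 1.5 | -0.022 16 1.5 | -0.02 16 1.5 | -0.018 16 1.6 | -0.016 16 3.5 | -0.014 16 5.6 | -0.012 16 6.5 | -0.01 16 4.3 | -0.008 16 2.6 | -0.006 16 1.9 | -0.004 16 1.7 | -0.002 16 1.8 | -0.0 16 2.4 | 0.002 17 4.2 | 0.004 17 6.1 | 0.006 14 5.8 | 0.008 16 3.1 | 0.01 12 1.6 | 0.012 17 1.3 | 0.014 15 1.7 | 0.016 17 1.5 | 0.018 18 3.5 | 0.02 17 5.6 | 0.022 16 6.6 | 0.024 8 4.0 | 0.026 15 2.2 | 0.028 17 1.4 | 0.03 14 1.6 | 0.032 14 1.0 | 0.034 15 2.7 | 0.036 15 4.4 | 0.038 18 6.2 | 0.04 12 5.5 | 0.042 8 2.7 | 0.044 12 1.6 | 0.046 13 1.8 | 0.048 12 1.6 | 0.05 15 1.2 | 0.052 16 3.4 | 0.054 16 5.0 | 0.056 14 6.0 | 0.058 7 4.3 | 0.06 11 2.3 | 0.062 10 1.8 | 0.064 14 1.8 | 0.066 14 1.4 | 0.068 14 1.6 | 0.07 22 3.9 | 0.072 16 5.9 | 0.074 8 5.0 | 0.076 9 3.1 | 0.078 10 0.8 | 0.08 16 0.8 | 0.082 30 4.5 | 0.084 15 8.8 | 0.086 16 9.1 | 0.088 14 8.9 | 0.09 12 9.1 | 0.092 14 9.0 | 0.094 16 9.0 | 0.096 7 8.9 | 0.098 3 4.6 | 0.1 5 2.8 |
```

```bash
python3 - <<'E'
from h import *
f=np.load("pics/w2.npz"); P=cloud("wrist",f["d"],f["T"])
S=seatR(-11.1); o=np.array([.585,-.238,.105]); Q=(P-o)@S
xs=[];ys=[]
for x0 in np.arange(-.098,.095,.006):
    c=(np.abs(Q[...,0]-x0)<.003)&(Q[...,2]>-.012)&(Q[...,2]<.012)&(np.abs(Q[...,1])<.035)
    y=Q[c][:,1]
    if len(y)>20: a,b=np.percentile(y,[1,99]); print(round(x0,3),(1e3*a).round(1),(1e3*b).round(1),(500*(a+b)).round(2))
# plate plane pts: world frame fit min area rect of z in .006...018
m=(P[...,2]>.006)&(P[...,2]<.02)&(np.abs(Q[...,1])<.06)&(np.abs(P[...,0]-.58)<.12)
m=cv2.morphologyEx(m.astype(np.uint8),cv2.MORPH_OPEN,np.ones((3,3)))>0
r=cv2.minAreaRect((P[m][:,:2]*1000).astype(np.float32)); print(r)
# axis fit: symmetric crest line using highest points in thin x slices
c=(Q[...,2]>.0045)&(Q[...,2]<.0095)&(np.abs(Q[...,1])<.009)&(np.abs(Q[...,0])<.035)
q=Q[c]; b=np.round(q[:,0]/.001)
# fit z = a + b*x? parabola in y with moving centre : z = A + k*(y-(c0+c1 x))^2 with k=-1/(2*18.3mm)
top=(np.abs(((q[:,0]+.0039+.0085)/.017+.5)%1-.5)*.017<.0012); q=q[top]
from scipy.optimize import least_squares
g=least_squares(lambda t:t[0]-(q[:,1]-t[1]-t[2]*q[:,0])**2/(2*.0183)-q[:,2],[.006,0,0],loss='soft_l1',f_scale=5e-4); print(len(q),g.x, np.degrees(g.x[2]))
E
```

```text
-0.098 -24.7 24.1 -0.28
-0.092 -23.8 23.3 -0.23
-0.086 -13.2 13.7 0.25
-0.08 -15.8 16.4 0.31
-0.074 -12.8 12.8 -0.02
-0.068 -13.2 14.0 0.42
-0.062 -15.9 16.7 0.43
-0.056 -5.9 7.7 0.86
-0.05 -5.9 6.8 0.45
-0.044 -5.9 8.9 1.5
-0.038 -10.8 12.3 0.74
-0.032 -14.7 16.4 0.84
-0.026 -13.8 15.4 0.82
-0.02 -10.7 12.7 0.97
-0.014 -14.8 17.0 1.12
-0.008 -12.8 14.6 0.9
-0.002 -10.7 16.3 2.79
0.004 -14.0 18.2 2.12
0.01 -11.4 14.4 1.51
0.016 -11.7 16.6 2.45
0.022 -14.2 19.4 2.6
0.028 -9.5 14.7 2.58
0.034 -23.4 29.3 2.96
0.04 -18.0 20.9 1.47
0.046 -3.1 10.0 3.46
0.052 -3.1 10.6 3.77
0.058 -4.1 11.2 3.56
0.064 -7.2 15.6 4.17
0.07 -12.7 20.4 3.84
0.076 -9.6 16.0 3.22
0.082 -19.9 28.0 4.02
0.088 -19.9 28.1 4.09
0.094 -19.9 26.9 3.49
((580.1565551757812, -235.27987670898438), (83.85810852050781, 209.6054229736328), 80.32996368408203)
126 [0.00659529 0.00159433 0.00769425] 0.440847802239002
```

Crest spacing is 17.05 mm, so the near screw is 17 mm pitch and needs leaf_c (red). The stand plate measures 83.9 × 209.6 mm, which matches, at yaw -9.7°. Next I'll plan the pick of the red leaf, with a close look at it first.

```bash
cat >> h.py <<'E'
SY=-9.7; SS=seatR(SY); SO=np.array([.585,-.238,.105])+seatR(-11.1)@[-.0042,.0014,.0013]
E
python3 - <<'E'
from h import *
print("seat",SO)
S=seatR(3.1,0); red=np.array([.479,.1985,0])
# look pose: tool 60 mm beyond +x, high
G1=mk(tool()[:3,:3],[.50,-.17,.29])
G=mk(toolR(S),[.479+.05,.1985,.25])
plan([(G,14)])
E
```

```text
seat [ 0.58106243 -0.23580079  0.10402583]
0 [[0.0303,-0.0056,-0.0011],[2.1,0.3,-1.0]] 
1 [[0.0304,-0.0051,-0.0007],[2.1,0.3,-1.0]] 
2 [[0.0305,-0.0046,-0.0004],[2.1,0.3,-1.0]] 
3 [[0.0306,-0.0041,-0.0001],[2.1,0.3,-1.0]] 
4 [[0.0307,-0.0035,0.0002],[2.1,0.3,-1.0]] 
5 [[0.0307,-0.003,0.0005],[2.1,0.3,-1.0]] 
6 [[0.0308,-0.0024,0.0008],[2.1,0.3,-1.0]] 
7 [[0.0308,-0.0019,0.001],[2.1,0.3,-1.0]] 
8 [[0.0308,-0.0013,0.0012],[2.1,0.3,-0.9]] 
9 [[0.0308,-0.0007,0.0015],[2.1,0.2,-0.9]] 
10 [[0.0308,-0.0002,0.0016],[2.1,0.3,-1.0]] 
11 [[0.0308,0.0004,0.0017],[2.1,0.2,-0.9]] 
12 [[0.0308,0.001,0.0018],[2.1,0.3,-1.0]] 
13 [[0.0307,0.0015,0.0019],[2.2,0.2,-0.9]] 
end [0.529  0.1985 0.25  ]
```

Call:
step_arm(targets=[[[0.0303, -0.0056, -0.0011], [2.1, 0.3, -1.0], 0], [[0.0304, -0.0051, -0.0007], [2.1, 0.3, -1.0], 0], [[0.0305, -0.0046, -0.0004], [2.1, 0.3, -1.0], 0], [[0.0306, -0.0041, -0.0001], [2.1, 0.3, -1.0], 0], [[0.0307, -0.0035, 0.0002], [2.1, 0.3, -1.0], 0], [[0.0307, -0.003, 0.0005], [2.1, 0.3, -1.0], 0], [[0.0308, -0.0024, 0.0008], [2.1, 0.3, -1.0], 0], [[0.0308, -0.0019, 0.001], [2.1, 0.3, -1.0], 0]])

```text
t: 3.45
eef_pos: [0.5263, 0.0149, 0.2625]
ee_rot: [2.92, 0.016, 1.525]
force: [0.4, -1.0, -0.0]
width: 0.0439
```

Call:
step_arm(targets=[[[0.0308, -0.0013, 0.0012], [2.1, 0.3, -0.9], 0], [[0.0308, -0.0007, 0.0015], [2.1, 0.2, -0.9], 0], [[0.0308, -0.0002, 0.0016], [2.1, 0.3, -1.0], 0], [[0.0308, 0.0004, 0.0017], [2.1, 0.2, -0.9], 0], [[0.0308, 0.001, 0.0018], [2.1, 0.3, -1.0], 0], [[0.0307, 0.0015, 0.0019], [2.2, 0.2, -0.9], 0], [[0, 0, 0], [0, 0, 0], 0], [[0, 0, 0], [0, 0, 0], 0]])

```text
t: 4.25
eef_pos: [0.5295, 0.1987, 0.2499]
ee_rot: [-3.141, 0.002, 1.625]
force: [-0.3, -0.3, 0.7]
width: 0.0437
```

```bash
python3 - <<'E'
from h import *
s=arm.get_state();T=tool(s); p,d=viewer.grab_frame("wrist"); print(s['t'],s['eef_pos'],s['ee_rot'],s['q'].round(2),s['force'])
np.savez("pics/w3.npz",p=p,d=d,T=T); cv2.imwrite("pics/w3.png",p[:,:,::-1])
P=cloud("wrist",d,T); h=cv2.cvtColor(p,cv2.COLOR_RGB2HSV)
for nm,lo,hi in(("orange",8,18),("red",0,6),("green",50,75),("blue",105,125)):
    m=(h[...,0]>=lo)&(h[...,0]<=hi)&(h[...,1]>150)&(h[...,2]>50)
    k,l,st,ce=cv2.connectedComponentsWithStats(m.astype(np.uint8))
    for i in range(1,k):
        if st[i,4]>40:
            q=P[(l==i)]; t=np.nanpercentile(q[:,2],98); q=q[q[:,2]>t-.006]; r=cv2.minAreaRect((q[:,:2]*1e3).astype(np.float32))
            print(nm,st[i,4],ce[i].round(),t.round(4),np.round(r[0],1),np.round(r[1],1),round(r[2],1))
E
```

```text
4.25 [0.52953347 0.19869303 0.24985854] [-3.14113852e+00  2.03980953e-03  1.62495764e+00] [ 0.71  0.17 -0.2   0.   -1.21 -2.22] [-0.32050048 -0.30913968  0.70081725]
orange 94 [404. 124.] 0.1156 [469.7 265.9] [20.3 12.2] 0.0
red 591 [328. 134.] 0.1159 [479.6 198.9] [34.6 12.4] 3.0
blue 47 [394.  59.] 0.0529 [406.6 261.3] [ 3.4 15.9] 1.3
blue 109 [247.  83.] 0.0672 [438.6 117.6] [ 6.2 20.5] 89.0
blue 139 [270.  83.] 0.0671 [437.4 140. ] [20.6  7.3] 4.9
blue 81 [339.  83.] 0.0674 [433.8 207.5] [20.6  6. ] 3.9
blue 137 [385.  83.] 0.0671 [431.3 252.7] [20.7  7.1] 1.5
blue 95 [408.  80.] 0.0669 [428.5 274.7] [ 6.7 17.9] 89.0
blue 57 [404. 175.] 0.0678 [522.  281.7] [19.5  4.4] 1.8
```

View pics/w3.png

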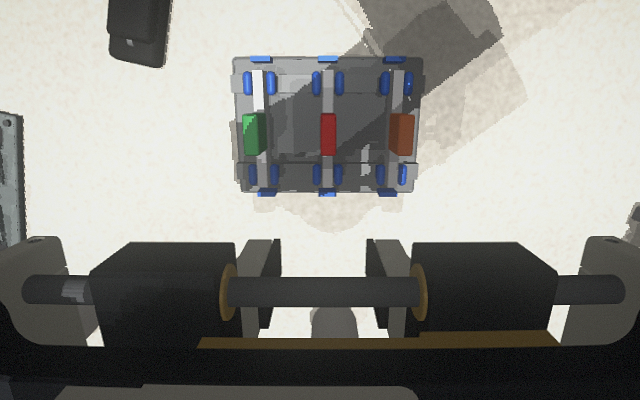

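```bash
python3 - <<'E'
from h import *
Rm=toolR(seatR(3.1,0)); 
T=plan([(mk(Rm,[.4796,.1989,.16]),4),(mk(Rm,[.4796,.1989,.077]),4)])
E
```

```text
0 [[0.0009,-0.0124,0.0226],[0.0,0.0,-0.0]] 
1 [[0.0009,-0.0124,0.0225],[0.0,0.0,-0.0]] 
2 [[0.0009,-0.0125,0.0226],[0.0,0.1,-0.0]] 
3 [[0.0009,-0.0124,0.0225],[0.0,0.0,-0.0]] 
4 [[0.0,0,0.0208],[0.0,0.0,-0.0]] 
5 [[0.0,0,0.0207],[0.0,0.0,-0.0]] 
6 [[0.0,0,0.0208],[0.0,0.0,-0.0]] 
7 [[0.0,-0.0001,0.0207],[0.0,0.0,-0.0]] 
end [0.4796 0.1989 0.077 ]
```

Call:
step_arm(targets=[[[0.001, -0.0124, 0.0226], [0, 0, 0], 0], [[0.001, -0.0124, 0.0226], [0, 0, 0], 0], [[0.0008, -0.0125, 0.0226], [0, 0.1, 0], 0], [[0.0008, -0.0124, 0.0226], [0, 0, 0], 0], [[0, 0, 0.0206], [0, 0, 0], 0], [[0, 0, 0.0206], [0, 0, 0], 0], [[0, 0, 0.0207], [0, 0, 0], 0], [[0, 0, 0.0207], [0, 0, 0], 0]])

```text
t: 5.1
eef_pos: [0.4799, 0.1983, 0.0776]
ee_rot: [3.14, -0.001, 1.623]
force: [-0.2, -0.1, 0.4]
width: 0.0439
```

Call:
step_arm(targets=[[[0, 0, 0], [0, 0, 0], 0], [[0, 0, 0], [0, 0, 0], -0.4], [[0, 0, 0], [0, 0, 0], -1], [[0, 0, 0], [0, 0, 0], -1], [[0, 0, 0], [0, 0, 0], -1], [[0, 0, 0], [0, 0, 0], -1], [[0, 0, 0], [0, 0, 0], -1], [[0, 0, 0], [0, 0, 0], -1]], grip_force=30)

```text
t: 5.9
eef_pos: [0.4804, 0.1997, 0.0782]
ee_rot: [3.14, -0.001, 1.624]
force: [-0.5, -0.4, 4.7]
width: 0.0135
```

```bash
python3 - <<'E'
from h import *
s=arm.get_state(); print(s['t'],s['eef_pos'],s['ee_rot'],s['force'],s['width'])
Rm=toolR(seatR(3.1,0)); 
TR=toolR(SS)
pre=SO+.130*SS[:,2]
T=plan([(mk(Rm,[.4796,.1989,.20]),4),(mk(Rm,[.4796,.1989,.23]),1),(mk(TR,pre-SS[:,2]*0),15)]); print(pre)
E
```

```text
5.9 [0.48042112 0.19966015 0.0781723 ] [ 3.14016981e+00 -1.09642347e-03  1.62448417e+00] [-0.51736678 -0.37052009  4.66059812] 0.013453260858672843
0 [[-0.0001,-0.0002,-0.0305],[0.0,0,-0.0]] 
1 [[-0.0002,-0.0002,-0.0304],[0.0,0,-0.0]] 
2 [[-0.0001,-0.0001,-0.0305],[0.0,0,-0.0]] 
3 [[-0.0002,-0.0002,-0.0304],[0.1,-0.1,-0.0]] 
4 [[0,0.0,-0.03],[0,0.0,-0.0]] 
5 [[-0.0283,0.001,0.0009],[-2.0,-0.2,0.8]] 
6 [[-0.0283,0.0013,0.001],[-2.0,-0.2,0.8]] 
7 [[-0.0283,0.0017,0.0012],[-2.0,-0.2,0.8]] 
8 [[-0.0283,0.002,0.0014],[-2.0,-0.2,0.8]] 
9 [[-0.0282,0.0024,0.0015],[-2.0,-0.2,0.8]] 
10 [[-0.0282,0.0027,0.0017],[-2.0,-0.2,0.8]] 
11 [[-0.0281,0.0031,0.0019],[-2.0,-0.2,0.9]] 
12 [[-0.0281,0.0034,0.0022],[-2.0,-0.2,0.8]] 
13 [[-0.028,0.0037,0.0024],[-2.0,-0.3,0.8]] 
14 [[-0.028,0.004,0.0026],[-2.0,-0.2,0.9]] 
15 [[-0.0279,0.0044,0.0029],[-2.0,-0.3,0.8]] 
16 [[-0.0278,0.0047,0.0032],[-2.0,-0.2,0.9]] 
17 [[-0.0277,0.005,0.0035],[-2.0,-0.3,0.8]] 
18 [[-0.0277,0.0053,0.0038],[-2.0,-0.2,0.9]] 
19 [[-0.0275,0.0055,0.004],[-1.9,-0.3,0.8]] 
end [ 0.517  -0.2248  0.2166]
[ 0.5169917  -0.22484898  0.21660914]
```

Call:
step_arm(targets=[[[0, 0, -0.02], [0, 0, 0], -1], [[0, 0, -0.03], [0, 0, 0], -1], [[0, 0, -0.032], [0, 0, 0], -1], [[0, 0, -0.03], [0, 0, 0], -1], [[0, 0, -0.04], [0, 0, 0], -1], [[-0.0283, 0.001, 0.0009], [-2.0, -0.2, 0.8], -1], [[-0.0283, 0.0013, 0.001], [-2.0, -0.2, 0.8], -1], [[-0.0283, 0.0017, 0.0012], [-2.0, -0.2, 0.8], -1]])

```text
t: 6.7
eef_pos: [0.4872, 0.1137, 0.2268]
ee_rot: [3.035, 0.008, 1.582]
force: [-0.3, -0.2, -2.0]
width: 0.014
```

Call:
step_arm(targets=[[[-0.0283, 0.002, 0.0014], [-2.0, -0.2, 0.8], -1], [[-0.0282, 0.0024, 0.0015], [-2.0, -0.2, 0.8], -1], [[-0.0282, 0.0027, 0.0017], [-2.0, -0.2, 0.8], -1], [[-0.0281, 0.0031, 0.0019], [-2.0, -0.2, 0.9], -1], [[-0.0281, 0.0034, 0.0022], [-2.0, -0.2, 0.8], -1], [[-0.028, 0.0037, 0.0024], [-2.0, -0.3, 0.8], -1], [[-0.028, 0.004, 0.0026], [-2.0, -0.2, 0.9], -1], [[-0.0279, 0.0044, 0.0029], [-2.0, -0.3, 0.8], -1]])

```text
t: 7.5
eef_pos: [0.5067, -0.1126, 0.2192]
ee_rot: [2.755, 0.01, 1.462]
force: [0.4, 0.1, 0.0]
width: 0.0138
```

Call:
step_arm(targets=[[[-0.0278, 0.0047, 0.0032], [-2.0, -0.2, 0.9], -1], [[-0.0277, 0.005, 0.0035], [-2.0, -0.3, 0.8], -1], [[-0.0277, 0.0053, 0.0038], [-2.0, -0.2, 0.9], -1], [[-0.0275, 0.0055, 0.004], [-1.9, -0.3, 0.8], -1], [[0, 0, 0], [0, 0, 0], -1], [[0, 0, 0], [0, 0, 0], -1], [[0, 0, 0], [0, 0, 0], -1], [[0, 0, 0], [0, 0, 0], -1]])

```text
t: 8.3
eef_pos: [0.5175, -0.2237, 0.216]
ee_rot: [2.617, -0.001, 1.403]
force: [-0.5, -0.0, -0.6]
width: 0.0141
```

```bash
python3 - <<'E'
from h import *
s=arm.get_state();T=tool(s); p,d=viewer.grab_frame("wrist"); print(s['t'],s['eef_pos'],s['ee_rot'],s['q'].round(2),s['force'],s['width'])
np.savez("pics/w4.npz",p=p,d=d,T=T); cv2.imwrite("pics/w4.png",p[:,:,::-1])
p,d=viewer.grab_frame("scene"); cv2.imwrite("pics/s4.png",cv2.resize(p[200:400,150:400,::-1],None,fx=3,fy=3,interpolation=2))
print("in seat frame TCP:",SS.T@(T[:3,3]-SO)); print((toolR(SS).T@T[:3,:3]).round(3))
E
```

```text
8.3 [ 0.51749935 -0.22369938  0.2159855 ] [ 2.61741767e+00 -5.50330005e-04  1.40289925e+00] [-0.01 -0.09 -0.75  0.2  -0.4  -1.89] [-0.52999571 -0.00345866 -0.6468264 ] 0.014060041115516439
in seat frame TCP: [-4.62188305e-05  1.21869687e-03  1.29306567e-01]
[[ 1.     0.001  0.001]
 [-0.001  1.     0.001]
 [-0.001 -0.001  1.   ]]
```

View pics/w4.png

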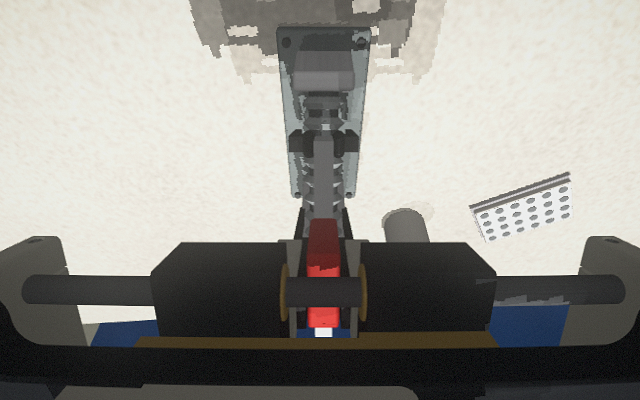

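View pics/s4.png

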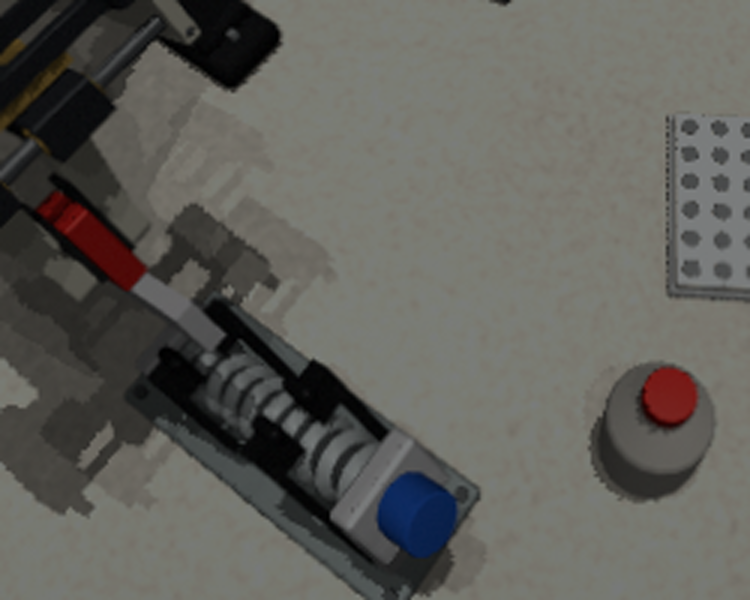

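```bash
python3 - <<'E'
from h import *
f=np.load("pics/w4.npz"); P=cloud("wrist",f["d"],np.eye(4)); p=f["p"]
m=(np.abs(P[...,0])<.012)&(P[...,1]<-.02)&(P[...,1]>-.08)&(P[...,2]>0)&(P[...,2]<.05)
q=P[m]; print(m.sum(),np.percentile(q,[1,50,99],axis=0).round(4).tolist())
for y in np.arange(-.062,-.02,.006):
    a=q[np.abs(q[:,1]-y)<.003]
    if len(a)>5: print(y.round(3),len(a),np.percentile(a[:,0],[3,97]).round(4),np.median(a[:,0]).round(4),np.median(a[:,2]).round(4))
# cheeks lower
W=cloud("wrist",f["d"],f["T"]); Q=(W-SO)@SS
c=(Q[...,0]>-.06)&(Q[...,0]<-.03)&(np.abs(Q[...,1])<.03)&(Q[...,2]>.028)&(Q[...,2]<.042)
k,l,st,ce=cv2.connectedComponentsWithStats(c.astype(np.uint8))
for i in range(1,k):
    if st[i,4]>20: print(st[i],np.percentile(Q[l==i],[3,50,97],axis=0).round(4).tolist())
E
```

```text
1540 [[-0.0057, -0.0584, 0.0073], [-0.0006, -0.0413, 0.0087], [0.0041, -0.0205, 0.0314]]
-0.056 315 [-0.0056  0.0039] -0.0006 0.009
-0.05 238 [-0.0056  0.004 ] -0.0011 0.0086
-0.044 224 [-0.0056  0.004 ] -0.0006 0.0087
-0.038 229 [-0.0057  0.004 ] -0.0011 0.0087
-0.032 223 [-0.0057  0.0041] -0.0006 0.0087
-0.026 207 [-0.0053  0.0042] -0.0006 0.0088
[289 130  26  28 503] [[-0.0545, -0.0256, 0.0297], [-0.0464, -0.0143, 0.0326], [-0.0379, -0.0074, 0.0358]]
[333 131  26  27 492] [[-0.0545, 0.0085, 0.0296], [-0.0464, 0.0153, 0.0326], [-0.0377, 0.0263, 0.0357]]
```

Call:
step_arm(targets=[[[0, 0, 0.016], [0, 0, 0], -1], [[0, 0, 0.016], [0, 0, 0], -1], [[0, 0, 0.016], [0, 0, 0], -1], [[0, 0, 0.012], [0, 0, 0], -1], [[0, 0, 0.01], [0, 0, 0], -1], [[0, 0, 0.008], [0, 0, 0], -1], [[0, 0, 0.004], [0, 0, 0], -1], [[0, 0, 0], [0, 0, 0], -1]])

```text
t: 9.2
eef_pos: [0.5576, -0.2309, 0.144]
ee_rot: [2.619, -0.0, 1.403]
force: [0.1, 0.3, -1.4]
width: 0.0138
```

```bash
python3 - <<'E'
from h import *
s=arm.get_state();T=tool(s); print(s['t'],SS.T@(T[:3,3]-SO),SS.T@s['force'],s['width'])
E
```

```text
9.2 [-0.00070966  0.00090926  0.04661239] [-0.67913233  0.29303576 -1.24538335] 0.013787299914706593
```

No contact yet, with the tips about 8.5 mm above the groove bottoms. I'll press on slowly.

Call:
step_arm(targets=[[[0, 0, 0.0015], [0, 0, 0], -1], [[0, 0, 0.0015], [0, 0, 0], -1], [[0, 0, 0.0015], [0, 0, 0], -1], [[0, 0, 0.0015], [0, 0, 0], -1], [[0, 0, 0.001], [0, 0, 0], -1], [[0, 0, 0.001], [0, 0, 0], -1], [[0, 0, 0], [0, 0, 0], -1], [[0, 0, 0], [0, 0, 0], -1]], grip_force=15)

```text
t: 10.0
eef_pos: [0.5616, -0.2321, 0.1382]
ee_rot: [2.617, -0.001, 1.402]
force: [-4.0, 2.6, 3.5]
width: 0.0138
```

```bash
python3 - <<'E'
from h import *
s=arm.get_state();T=tool(s); print(s['t'],SS.T@(T[:3,3]-SO),SS.T@s['force'],s['width'])
E
```

```text
10.0 [-3.46600954e-05  4.02291943e-04  3.94842106e-02] [-2.09545737  1.90735982  5.20813316] 0.013819056614084342
```

Call:
step_arm(targets=[[[0, 0, 0.001], [0, 0, 0], -1], [[0, 0, 0.001], [0, 0, 0], -1], [[0, 0, 0.001], [0, 0, 0], -1], [[0, 0, 0], [0, 0, 0], -1], [[0, 0, 0], [0, 0, 0], -1], [[0, 0, 0], [0, 0, 0], -1], [[0, 0, 0], [0, 0, 0], -1], [[0, 0, 0], [0, 0, 0], -1]])

```text
t: 10.8
eef_pos: [0.5632, -0.2324, 0.1369]
ee_rot: [2.616, -0.001, 1.402]
force: [-11.5, 4.9, 13.0]
width: 0.0144
```

```bash
python3 - <<'E'
from h import *
s=arm.get_state();T=tool(s); print(s['t'],SS.T@(T[:3,3]-SO),SS.T@s['force'],s['width'])
p,d=viewer.grab_frame("wrist"); np.savez("pics/w5.npz",p=p,d=d,T=T); cv2.imwrite("pics/w5.png",cv2.resize(p[:250,200:460,::-1],None,fx=2.4,fy=2.4,interpolation=2))
Q=(cloud("wrist",d,T)-SO)@SS
m=(np.abs(Q[...,1])<.0055)&(Q[...,0]<-.022)&(Q[...,0]>-.075)&(Q[...,2]>.015)&(Q[...,2]<.05)
q=Q[m]; print(m.sum(),np.percentile(q,[2,50,98],axis=0).round(4).tolist())
for x in (-.055,-.045,-.035,-.027): 
  a=q[np.abs(q[:,0]-x)<.004]; print(x,len(a),np.median(a[:,1:],0).round(4))
E
```

```text
10.8 [0.00075446 0.00033604 0.03757841] [-4.03721404  2.92350419 17.31859385] 0.014439647094614245
1460 [[-0.0583, -0.0053, 0.0236], [-0.0415, -0.0002, 0.0307], [-0.0229, 0.0044, 0.032]]
-0.055 358 [-0.0002  0.0306]
-0.045 315 [-0.0002  0.0307]
-0.035 300 [-0.0007  0.0307]
-0.027 295 [-0.0002  0.0307]
```

View pics/w5.png

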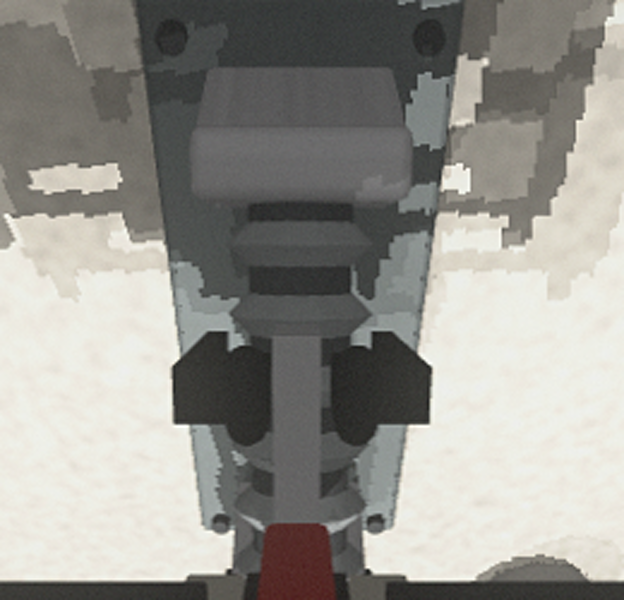

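The blade top is 30.7 mm above the groove bottoms at both ends (30 when home), and the blade lies parallel between the cheeks. One more firm push.

Call:
step_arm(targets=[[[0, 0, 0.001], [0, 0, 0], -1], [[0, 0, 0.001], [0, 0, 0], -1], [[0, 0, 0], [0, 0, 0], -1], [[0, 0, 0], [0, 0, 0], -1], [[0, 0, 0], [0, 0, 0], -1], [[0, 0, 0], [0, 0, 0], -1], [[0, 0, 0], [0, 0, 0], -1], [[0, 0, 0], [0, 0, 0], -1]])

```text
t: 11.65
eef_pos: [0.5645, -0.2327, 0.1359]
ee_rot: [2.616, -0.002, 1.403]
force: [-12.2, 6.8, 14.1]
width: 0.014
```

```bash
python3 - <<'E'
from h import *
s=arm.get_state();T=tool(s); print(s['t'],SS.T@(T[:3,3]-SO),SS.T@s['force'],s['width'])
E
```

```text
11.65 [0.00133737 0.00027968 0.0359926 ] [-4.3619829   4.60122324 18.83221299] 0.014027332252577651
```

Call:
step_arm(targets=[[[0, 0, -0.001], [0, 0, 0], -1], [[0, 0, 0], [0, 0, 0], -1], [[0, 0, 0], [0, 0, 0], -0.5], [[0, 0, 0], [0, 0, 0], -0.3], [[0, 0, 0], [0, 0, 0], 0], [[0, 0, 0], [0, 0, 0], 0], [[0, 0, 0], [0, 0, 0], 0], [[0, 0, 0], [0, 0, 0], 0]])

```text
t: 12.45
eef_pos: [0.5637, -0.2329, 0.1353]
ee_rot: [2.619, -0.002, 1.402]
force: [0.2, 0.0, 0.8]
width: 0.0437
```

Call:
step_arm(targets=[[[0, 0, -0.01], [0, 0, 0], 0], [[0, 0, -0.02], [0, 0, 0], 0], [[0, 0, -0.03], [0, 0, 0], 0], [[0, 0.01, -0.03], [0, 0, 0], 0], [[0, 0.03, -0.03], [0, 0, 0], 0], [[0, 0.03, -0.01], [0, 0, 0], 0], [[0, 0, 0], [0, 0, 0], 0], [[0, 0, 0], [0, 0, 0], 0]])

```text
t: 13.25
eef_pos: [0.5594, -0.2324, 0.2829]
ee_rot: [2.619, -0.003, 1.402]
force: [-0.0, -0.4, -0.2]
width: 0.0439
```

```bash
python3 - <<'E'
from h import *
s=arm.get_state();T=tool(s); print(s['t'],SS.T@(T[:3,3]-SO),s['force'],s['width'])
p,d=viewer.grab_frame("wrist"); cv2.imwrite("pics/w6.png",p[:,:,::-1])
Q=(cloud("wrist",d,T)-SO)@SS
m=(np.abs(Q[...,1])<.007)&(np.abs(Q[...,0])<.07)&(Q[...,2]>.022)&(Q[...,2]<.04)
q=Q[m]; print(m.sum(),np.percentile(q,[1,50,99],axis=0).round(4).tolist())
for x in (-.055,-.045,-.035,-.027,.027,.035,.045,.055): 
  a=q[np.abs(q[:,0]-x)<.004]; print(x,len(a),np.median(a[:,1:],0).round(4) if len(a) else '')
h=cv2.cvtColor(p,cv2.COLOR_RGB2HSV); m=(h[...,0]<6)&(h[...,1]>150)&(np.abs(Q[...,0])<.06)&(np.abs(Q[...,1])<.05)
q=Q[m]; q=q[q[:,2]>.07]; print("tab top",len(q),np.percentile(q,[1,50,99],axis=0).round(4).tolist())
p2,d2=viewer.grab_frame("top"); cv2.imwrite("pics/t6.png",p2[:,:,::-1]); p2,d2=viewer.grab_frame("scene"); cv2.imwrite("pics/s6.png",p2[:,:,::-1])
E
```

```text
13.25 [ 0.07045326 -0.0002869   0.16582392] [-0.00739976 -0.43077025 -0.1982639 ] 0.04389910316415786
1035 [[-0.06, -0.0067, 0.0292], [-0.0259, -0.0011, 0.031], [0.0539, 0.0041, 0.0329]]
-0.055 121 [-0.001   0.0308]
-0.045 124 [-0.001  0.031]
-0.035 113 [-0.001  0.031]
-0.027 109 [-0.001   0.0309]
0.027 107 [-0.0011  0.031 ]
0.035 99 [-0.0011  0.031 ]
0.045 108 [-0.0015  0.031 ]
0.055 49 [-0.0011  0.0309]
tab top 637 [[-0.0202, -0.007, 0.0737], [0.0012, -0.0011, 0.0755], [0.0141, 0.0054, 0.0774]]
```

View pics/w6.png

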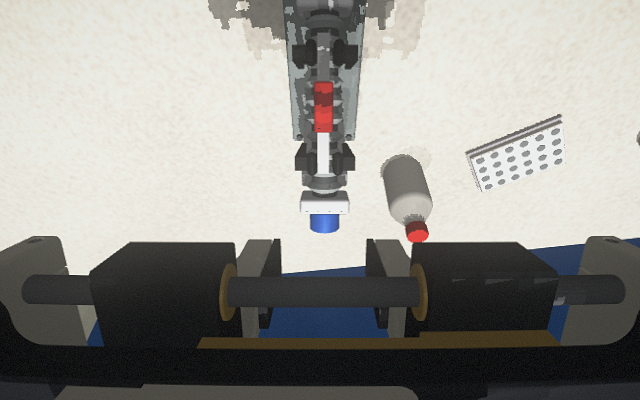

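View pics/s6.png

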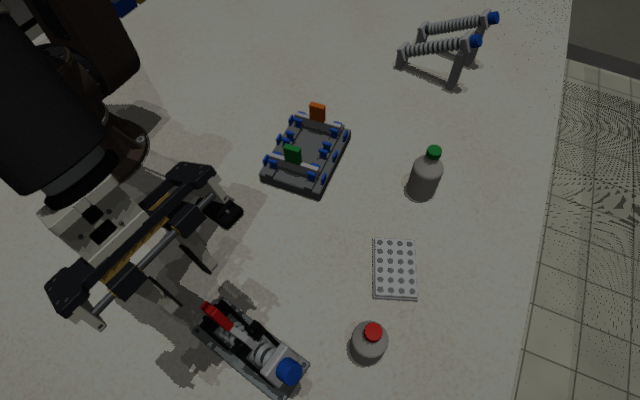

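```bash
python3 - <<'E'
from station import ticket
print(ticket.job_done())
E
```

```text
the job is handed in; nothing more can be done
None
```

The near screw has a 17 mm pitch, so the match is the red leaf (leaf_c). I seated it in the thread and handed the job in at about 13.5 s of the 72 s.

- **How it was chosen:** the crests in the wrist camera's depth image were 17.05 mm apart. I did not try the green and orange leaves against the thread. The last scene picture shows them still standing in the outer rack slots.
- **Pressing home:** I set the red leaf between the cheeks and pressed it with about 18 N while gripped. On the last push the force stopped rising while the fingers moved another 1.6 mm, which I take as the fingers slipping on a leaf that was already home. I then let go and backed the arm clear.
- **Check after release:** the leaf lies along the screw, about 1 mm off centre across. It is within about 3 mm along: two readings disagreed, 0.4 mm from the blade end before release and about 3 mm from the tab after.
- **Height reading:** the blade top measured 31.0 mm and the tab top 75.5 mm above the groove bottoms, against 30 and 75 mm ideal. My measured groove height came out 1 mm below the stated 105 mm, which would account for most of that. Either way it is inside the 2 mm tolerance and well short of the 3 to 5 mm a wrong leaf would show.
- **Bystanders:** the bottles and microplate looked unmoved, and the mouse was partly hidden by the gripper in the last picture. The final force reading was near zero, so the arm was touching nothing.

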